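Peel the top tray off the stuck stack and hold it over the block tray

TASK

Swing the hold-down arm off the stack of formed trays and leave it a quarter turn open, pointing squarely over its index post. Then peel the top tray off the stack by its upright fin: raise the fin's corner first while the opposite corner is still down, so that the trays below stay in the holder. Carry it over the card tray of filed blocks and finish still holding it there, level, centred above the card tray and with its underside about 15 cm above the bench.

Things in the scene. Friction and masses are not known exactly. Their poses are not given: they have to be found in the camera images.
- hold_down (a joint): hinge of the flat steel hold-down arm on the fixed aluminium stack holder, rad. 0: the arm lies along the holder's +y over the trays; it grows counter-clockwise seen from above, and at 1.571 (a quarter turn) the arm points along the holder's -x, right over the thin upright index post. Range 0 to 2.3; stays where it is left; light friction (0.05 N m)
- hold_down_hinge (a point): point on the arm's vertical hinge axis, 82 mm above the bench; its axes turn with the arm, y pointing along the arm from hinge to tip. The arm is a bar 12 mm wide, 86 mm long, 6 mm thick (82 to 88 mm above the bench)
- hold_down_knob (a point): centre of the upright black knob on the arm, diameter 14 mm, 26 mm tall (88 to 114 mm above the bench), 45 mm from the hinge axis; axes as the arm's, z up
- stack_holder: fixed aluminium base plate with low guides, thin upright guide pins and corner rests that carries the stack; origin on the bench under the middle of the stack, z up, x and y along the trays' short and long sides. Arm's hinge axis at (0, -75) mm, index post (diameter 8, top 76 mm above the bench) at (-80, -75) mm. Yaw differs between starts
- top_tray: top white formed tray: rim 80 (x) x 110 (y) mm, 30 mm deep, open upward, about 45 g; origin at the centre of its underside, z up. In the stack its underside lies 46 mm and its rim 76 mm above the bench. An upright fin stands at its (-x, +y) corner. Under each rim corner, at (+-38, +-53) mm, a stud sits in a sprung snap catch of the tray below
- top_tray_mid (a point): centre of the top tray, 15 mm above its underside; axes as the tray's
- top_tray_fin (a point): centre of the fin, at (-37.3, 52.0, 41) mm in the tray's frame: 8 mm thick, 24 mm long along the tray's diagonal (125.6 degrees from the tray's +x), standing 22 mm above the rim (76 to 98 mm above the bench in the stack); pinch it from above across its thickness. Axes as the tray's
- top_tray_far (a point): rim corner opposite the fin, (38, -53, 30) mm in the tray's frame, 76 mm above the bench in the stack
- lower_trays: two trays of the same shape below, stuck for good, 280 g in all, loose between the holder's guides; origin at the centre of the underside, 6 mm above the bench. Its 4 snap catches each let go at about 0.6 N after some 9 mm of lift of their corner; a straight pull on all four can lift these trays too, so tilt the top tray up about its far corner (some 16 degrees), then lift it gently
- lower_mid (a point): centre of the lower trays, 31 mm above the bench when they sit in the holder
- block_tray: open card tray of filed blocks, 58 (x) x 160 (y) x 40 (z) mm, standing on the bench; origin at the centre of its underside

How it is judged:
By the outcome, as a careful person would: the job done as asked, in the order asked, and still so for the second after the job is handed in, while the arm keeps its last pose, push and grip.
It also fails if it takes over 51 s, if anything falls off the work surface, if the arm or the gripper's body presses on something with over 40 N, if the wrist force passes 120 N, or if a joint passes its speed limit or range.

ROBOT

A 6-joint arm with a two-finger parallel gripper is mounted at the origin on a cart in front of the work surface, level with it; the furniture and walls round the work are solid. World frame = base frame: x ahead of the robot, y to its left, z up, the work surface at z = 0. Lengths are in m, angles in rad, forces in N, time in s.
With the tool pointing down it reaches from about 0.225 to 0.875 m from the base axis. Payload 3.4 kg.
Tool frame: the origin (TCP) lies between the finger pads; the fingertips stand 14 mm ahead of it and the grasp point (between the pads) lies 5 mm behind it; z points along the fingers, y is the direction in which the jaws open and shut (so a half turn about z gives the same grasp; the last joint's range is limited). The gripper opens to 85 mm and grips with 20 to 120 N. Pads are 22 mm wide; open, the fingers measure 114 mm over their backs; the gripper's body (76 mm by 85 mm) begins 54 mm behind the grasp point. The pads swing forward as they close: fully open they stand 13 mm farther back than shut.
Start: joints at [-1.342, 0.276, 1.505, -0, 1.361, -0.121], TCP at [0.197, -0.54, 0.245] pointing down, gripper open.
Joint ranges: [-2.89, 2.89], [-0.75, 2.08], [0.22, 2.7], [-1.18, 4.32], [0.11, 2.71], [-2.7, 2.7]. Speed limits (rad/s): [2.57, 2.57, 3.14, 3.14, 3.14, 3.14].

INTERFACE

Orientations are given as a unit quaternion [w, x, y, z].
In Python, from rig import manip, get_image, job gives the robot as it stands. The module is installed in compiled form; this text tells all that it offers.
- The arm moves only by the tool step_arm, never from a script. Its argument "moves" is one flat list of numbers, 5 for each row, row after row: the shift along the tool's x, y, z as a fraction of full scale, then the turn about the tool's z as a fraction of full scale, then the gripper's target within -1 to 1 (shut at 1, half-way at 0, fully open at -1). In form: [dx, dy, dz, twist, hand, dx, dy, dz, twist, hand, ...]. A call has 1 to 5 rows; each row is the pose to reach, as a shift and turn from the pose commanded when the call began, along the tool's axes at that moment, turning the shorter way round; what a row does not reach only later rows make up. Full scale, the value 1, is 500 mm for a shift and pi rad for a turn. A row lasts 1/10 s, in which the tool goes at most 50 mm and 8.59 degrees, less where a joint would pass 70% of its speed; a pose out of reach is approached as far as the arm can. A call with a number of a shift or a turn outside -1 to 1 is refused whole. A call with a gripper value outside its range is refused whole. The fingers move at their own pace and stop on an object; "force" is the grip in N (left out, the last holds). Time passes only in rows, so rows that repeat a pose let the fingers close. It gives the time, the measured TCP pose, the force and the opening at its end, in the units of the state.
- manip.get_state(): the state, without advancing time (a new reading comes with each control period).
- get_image(name): name is "scene" or "top" or "wrist"; returns a dict with "frame" (384x512x3 uint8, blue, green, red), "fx", "fy", "cx", "cy" (pixels), "rvec" (rotation vector, rad) and "tvec" (3), from world to camera coordinates, as OpenCV has them; the wrist camera has in their place "T_tool_cam" (4x4, takes a point from camera to tool coordinates, whose origin is the TCP and whose axes are the flange's). Camera axes: x right, y down, z forward; pixel columns grow to the right and rows downward; lengths in m; the calibration is good to about 2 mm. A picture is of the moment at which its call begins: read the wrist's pose just before it. There is no depth.
- job.sign_off(): hands the job in, once; it reports no verdict.
The state is a dict: "clock": time; "qpos": joint angles; "qd": joint speeds; "effort": joint torques, N m; "position": TCP position; "ee_rot": TCP orientation; "contact_force": force on the tool from outside, world axes, zero at the start; "moment": the same for the moment, N m; "width": finger opening in m.
Only numpy, scipy, OpenCV 4.12 (cv2) and the standard library are available. Lean on these libraries where they do the work, as an engineer would, in place of code of your own. Each camera call takes 0.05 s, during which the arm holds its last target. There are 200 camera calls.

## Working session

There is one attempt and no reset: what is moved stays moved. The work goes in short steps, Python scripts to look and compute and a tool call to move; the robot and the scene stay as the last step left them, time stands still between calls to the robot, and variables do not carry over. Pictures are saved under pics/ and viewed, about 8 in all and at most 12, crops included, and the job is handed in when it is done.

Besides the shell and the picture viewer there is one more tool, called after "Emit:" as name(argument=value, ...), one argument or row to a line, values as JSON. step_arm: Moves the arm, as the interface text tells. Its arguments: {"type":"object","properties":{"moves":{"type":"array","items":{"type":"number","minimum":-1,"maximum":1}},"force":{"type":"number"}},"required":["moves"]}

```bash
mkdir -p pics; python3 - <<'E'
from rig import manip,get_image
import cv2,numpy as np
print(manip.get_state())
for n in ("scene","top"):
    d=get_image(n); cv2.imwrite(f"pics/{n}0.png",d["frame"])
    R=cv2.Rodrigues(np.array(d["rvec"],float))[0]; print(n,d["fx"],d["fy"],d["cx"],d["cy"],"cam",(-R.T@np.array(d["tvec"]).ravel()).round(3), R.round(3).tolist())
print(get_image("wrist")["T_tool_cam"])
E
```

```text
{'clock': 0.0, 'qpos': array([-1.34200532e+00,  2.76604340e-01,  1.50614216e+00, -9.37983287e-06,
        1.36067969e+00, -1.20970924e-01]), 'qd': array([-0.00070722,  0.00051427,  0.00087086, -0.00090638,  0.00120083,
        0.00091035]), 'effort': array([ 4.06084491e-04, -4.16773868e+01, -2.45808560e+01,  1.17021791e-04,
        1.11328525e-02,  1.19038432e-06]), 'position': array([ 0.19693101, -0.53969291,  0.24443075]), 'ee_rot': array([-9.15188963e-04,  9.84746672e-01,  1.73991814e-01, -5.39782694e-05]), 'contact_force': array([0.50528156, 0.5287904 , 0.71684063]), 'moment': array([0.02319458, 0.01808966, 0.0586739 ]), 'width': 0.08545305170274178}
scene 486.7973919252776 486.7973919252776 256.12628415933784 191.075739665597 cam [0.165 0.829 0.468] [[-0.873, -0.487, 0.019], [-0.221, 0.36, -0.906], [0.435, -0.796, -0.422]]
top 385.8860266580766 385.8860266580766 257.27053366624466 189.7724870148055 cam [0.466 0.14  0.952] [[0.001, -1.0, -0.018], [-0.995, 0.0, -0.097], [0.097, 0.018, -0.995]]
[[-4.51352682e-04 -9.53077191e-01 -3.02727047e-01  7.81412857e-02]
 [ 9.99999865e-01 -5.07635606e-04  1.07236192e-04  6.83767402e-04]
 [-2.55879397e-04 -3.02726958e-01  9.53077291e-01 -1.29174497e-01]
 [ 0.00000000e+00  0.00000000e+00  0.00000000e+00  1.00000000e+00]]
```

View pics/scene0.png

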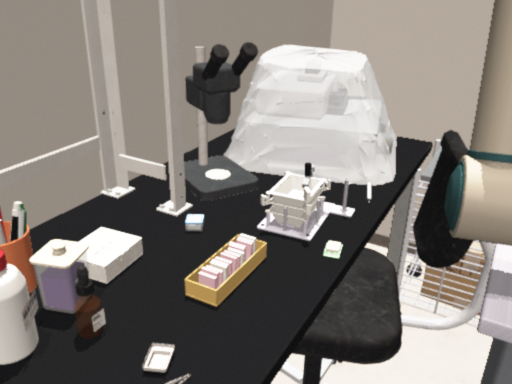

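View pics/top0.png

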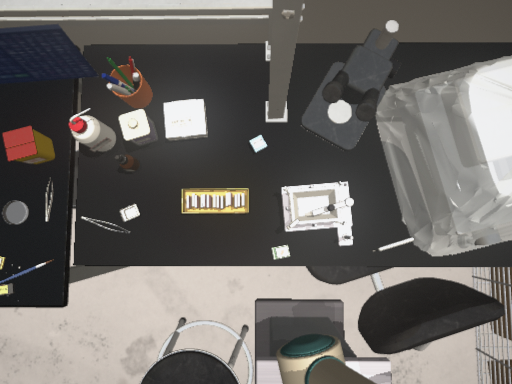

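The scene image shows the stack at about (297,205) with the black knob at (308,170), the post at (346,195), and the card tray at (228,268). In the top image the stack is at (317,207), the hinge near (350,203), the post near (346,238), and the card tray at (215,201). I'll zoom in on these.

```bash
python3 - <<'E'
import cv2,numpy as np
a=cv2.imread("pics/top0.png")
c=cv2.resize(a[170:250,170:365],None,fx=4,fy=4,interpolation=cv2.INTER_CUBIC)[:, :780]
s=cv2.imread("pics/scene0.png")
e=cv2.resize(s[150:245,185:380],None,fx=4,fy=4,interpolation=cv2.INTER_CUBIC)[:270,:780]
cv2.imwrite("pics/crop0.png",np.vstack([c[:320],e]))
E
```

```text
(no output)
```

View pics/crop0.png

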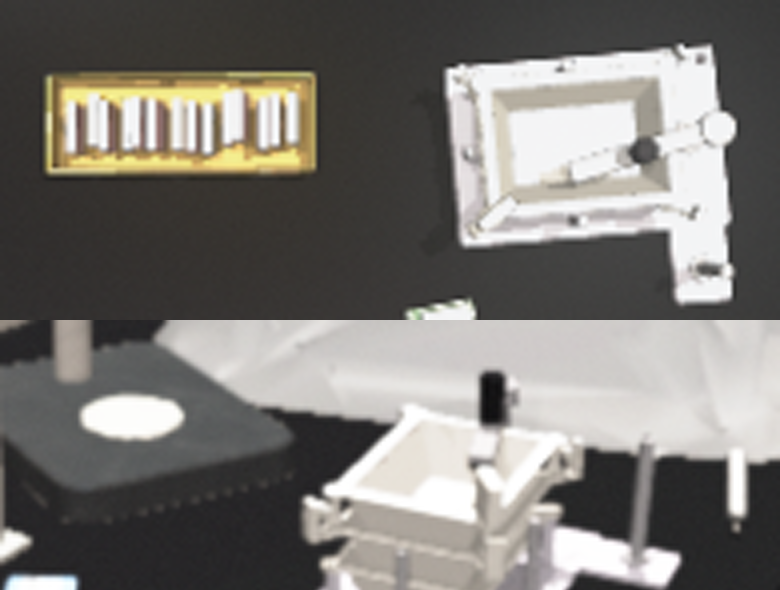

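The crop shows the hinge cap at (719,127), knob top (645,150), fin top (495,213), rim corners near (463,80), (478,230), (682,52) and (692,212), and the card tray rim spanning (47..315, 75..172). I'll fit poses to these points.

```bash
cat > h.py <<'E'
import cv2,numpy as np
from scipy.spatial.transform import Rotation as Ro
from rig import manip,get_image
def proj(d,P): return cv2.projectPoints(np.array(P,float).reshape(-1,3),np.array(d["rvec"],float),np.array(d["tvec"],float),np.array([[d["fx"],0,d["cx"]],[0,d["fy"],d["cy"]],[0,0,1.]]),None)[0].reshape(-1,2)
def W(x,y,yaw,p):
    c,s=np.cos(yaw),np.sin(yaw); p=np.array(p,float).reshape(-1,3)
    return np.c_[x+c*p[:,0]-s*p[:,1],y+s*p[:,0]+c*p[:,1],p[:,2]]
def tool():
    s=manip.get_state(); q=s["ee_rot"]; R=Ro.from_quat([q[1],q[2],q[3],q[0]]); return s,R
def to_tool(target,yaw_y=None):
    "rows' fractions to bring TCP to target; yaw_y: world angle wanted for jaw axis"
    s,R=tool(); d=R.as_matrix().T@(np.array(target)-s["position"]); M=R.as_matrix()
    print("pos",s["position"].round(4),"w",round(s["width"],4),"F",s["contact_force"].round(1),"t",round(s["clock"],2),"axes x",M[:,0].round(3),"y",M[:,1].round(3),"z",M[:,2].round(3))
    print("shift frac",(d/0.5).round(4))
    if yaw_y is not None:
        a=np.arctan2(M[1,1],M[0,1]); t=-(yaw_y-a); t=(t+np.pi/2)%np.pi-np.pi/2
        print("twist frac",round(t/np.pi,4),"q6",s["qpos"][5])
E
python3 - <<'E'
from h import *
from scipy.optimize import least_squares
dt,ds=get_image("top"),get_image("scene")
ct=lambda p:(np.array(p,float)+.5)/4-.5+np.array([170,170])
cs=lambda p:(np.array(p,float)-[0,320]+.5)/4-.5+np.array([185,150])
def pts(v):
    x,y,w,th=v
    k=lambda r,z:[-r*np.sin(th),-75+r*np.cos(th),z]
    L=[(dt,[38,53,76],ct((463,80))),(dt,[-38,53,76],ct((478,230))),(dt,[38,-53,76],ct((682,52))),(dt,[-38,-53,76],ct((692,212))),
    (dt,[-37.3,52,98],ct((495,213))),(dt,k(45,114),ct((645,150))),(dt,k(0,90),ct((719,127))),(dt,k(86,88),ct((565,175))),
    (ds,k(45,114),cs((493,376))),(ds,[-80,-75,76],cs((647,438))),(ds,[-37.3,52,98],cs((487,468))),(dt,[-80,-75,76],ct((722,270)))]
    return np.array([proj(d,W(x,y,w,np.array(p)/1000))[0]-o for d,p,o in L])
r=least_squares(lambda v:pts(v).ravel(),[.43,0,0,.1],loss="soft_l1",x_scale=[.1,.1,1,1])
print(r.x.round(4)); print((pts(r.x)).round(1).tolist())
x,y,w,th=r.x
L=np.array([[29,80],[29,-80],[-29,-80],[-29,80]])
obs=[ct(p) for p in((47,75),(315,75),(315,172),(47,172))]
f=lambda v:(proj(dt,W(v[0],v[1],v[2],np.c_[L/1000,[.04]*4]))-obs).ravel()
b=least_squares(f,[.43,.2,0]); print("block",b.x.round(4),b.fun.round(1))
k=lambda r,z,t:W(x,y,w,[-r*np.sin(t),-.075+r*np.cos(t),z])[0].round(4)
print("hinge",k(0,0,0),"knob",k(.045,.1,th),"knob open",k(.045,.1,np.pi/2),"fin",W(x,y,w,[-.0373,.052,.087]).round(4))
E
```

```text
[0.5152 0.0265 0.0801 0.2129]
[[4.1, 0.9], [3.2, -3.2], [-4.2, 4.2], [-3.4, -2.4], [0.1, 0.6], [0.3, 0.4], [-0.7, 0.9], [0.8, 0.1], [-1.2, -0.7], [-0.9, -0.0], [-0.9, 2.0], [0.8, 1.0]]
block [0.5286 0.257  0.0016] [ 0.1 -0.   0.2 -0.1  0.1  0.  -0.4  0.1]
hinge [ 0.5212 -0.0482  0.    ] knob [ 0.5082 -0.0051  0.1   ] knob open [ 0.4763 -0.0518  0.1   ] fin [[0.4738 0.0754 0.087 ]]
```

```bash
python3 - <<'E'
from h import *
to_tool([.25,-.10,.27],.293)
to_tool([.50,-.005,.17],.293)
E
```

```text
pos [ 0.197  -0.54    0.2449] w 0.0852 F [-0.2  0.5 -0.1] t 0.25 axes x [0.939 0.343 0.   ] y [ 0.343 -0.939 -0.001] z [-0.     0.001 -1.   ]
shift frac [ 0.4011 -0.7904 -0.0495]
twist frac -0.4819 q6 -0.12099794953328184
pos [ 0.197  -0.54    0.2449] w 0.0852 F [-0.2  0.5 -0.1] t 0.25 axes x [0.939 0.343 0.   ] y [ 0.343 -0.939 -0.001] z [-0.     0.001 -1.   ]
shift frac [ 0.9359 -0.7974  0.1505]
twist frac -0.4819 q6 -0.12099794953328184
```

Emit:
step_arm(
  moves=[0.4,-0.79,-0.05,0,-1,0.4,-0.79,-0.05,0,-1,0.4,-0.79,-0.05,0,-1,0.4,-0.79,-0.05,0,-1,0.4,-0.79,-0.05,-0.2,-1],
)

```text
clock: 0.75
position: [0.2265, -0.2903, 0.2593]
ee_rot: [-0.0, 0.969, 0.249, 0.0]
contact_force: [0.3, 0.0, 0.4]
width: 0.0856
```

```bash
python3 - <<'E'
from h import *
to_tool([.25,-.10,.27],.293)
E
```

```text
pos [ 0.2265 -0.2903  0.2593] w 0.0856 F [0.3 0.  0.4] t 0.75 axes x [0.876 0.482 0.   ] y [ 0.482 -0.876 -0.   ] z [ 0.  0. -1.]
shift frac [ 0.2245 -0.311  -0.0213]
twist frac -0.4333 q6 -0.030124888576131527
```

Emit:
step_arm(
  moves=[0.2245,-0.311,-0.02,-0.43,-1,0.2245,-0.311,-0.02,-0.43,-1,0.2245,-0.311,-0.02,-0.43,-1,0.2245,-0.311,-0.02,-0.43,-1,0.2245,-0.311,-0.02,-0.43,-1],
)

```text
clock: 1.25
position: [0.2501, -0.0969, 0.2696]
ee_rot: [-0.0, 0.807, 0.591, 0.001]
contact_force: [-0.5, -1.5, 0.8]
width: 0.0855
```

```bash
python3 - <<'E'
from h import *
to_tool([.47,-.005,.20],.293)
E
```

```text
pos [ 0.2501 -0.0969  0.2696] w 0.0855 F [-0.5 -1.5  0.8] t 1.25 axes x [0.301 0.954 0.002] y [ 0.954 -0.301  0.001] z [ 0.001  0.002 -1.   ]
shift frac [0.3073 0.3639 0.1401]
twist frac -0.1906 q6 -0.3290676597670855
```

Emit:
step_arm(
  moves=[0.307,0.364,0.14,-0.19,-1,0.307,0.364,0.14,-0.19,-1,0.307,0.364,0.14,-0.19,-1,0.307,0.364,0.14,-0.19,-1,0.307,0.364,0.14,-0.19,-1],
)

```text
clock: 1.75
position: [0.4735, -0.0126, 0.1987]
ee_rot: [0.0, 0.602, 0.799, -0.0]
contact_force: [-0.2, -0.7, 1.0]
width: 0.0852
```

Emit:
step_arm(
  moves=[0,0,0,0,-1],
)

```text
clock: 1.85
position: [0.4762, -0.0121, 0.1971]
ee_rot: [-0.0, 0.602, 0.799, 0.001]
contact_force: [-0.4, -0.9, -0.1]
width: 0.0856
```

```bash
cat >> h.py <<'E'
def wproj(s,R,d,P):
    T=np.eye(4);T[:3,:3]=R.as_matrix();T[:3,3]=s["position"];M=np.linalg.inv(T@np.array(d["T_tool_cam"]))
    P=np.array(P).reshape(-1,3)
    return cv2.projectPoints(P,cv2.Rodrigues(M[:3,:3])[0],M[:3,3],np.array([[d["fx"],0,d["cx"]],[0,d["fy"],d["cy"]],[0,0,1.]]),None)[0].reshape(-1,2)
HX,HY,HW=.5152,.0265,.0801
def arm(r,z,t): return W(HX,HY,HW,[-r*np.sin(t),-.075+r*np.cos(t),z])[0]
E
python3 - <<'E'
from h import *
to_tool([.5082,-.0051,.107],.293)
s,R=tool(); d=get_image("wrist"); f=d["frame"].copy()
P=[arm(.045,.114,.213),arm(0,.088,0),arm(.086,.088,.213),W(HX,HY,HW,[-.0373,.052,.098])[0],W(HX,HY,HW,[-.08,-.075,.076])[0]]
for i,p in enumerate(wproj(s,R,d,P)): 
    print(i,p.round(1)); cv2.circle(f,tuple(int(v) for v in p),4,(0,0,255),1)
cv2.imwrite("pics/w1.png",f)
E
```

```text
pos [ 0.4762 -0.0121  0.1971] w 0.0856 F [-0.4 -0.9 -0.1] t 1.85 axes x [-0.275  0.961  0.001] y [0.961 0.275 0.   ] z [-0.     0.001 -1.   ]
shift frac [-0.0045  0.0653  0.1801]
twist frac -0.0045 q6 -0.4520400476016961
0 [295.6 203.5]
1 [290.4 239.3]
2 [292.7 146.6]
3 [283.2  87.9]
4 [206.9 218.4]
```

View pics/w1.png

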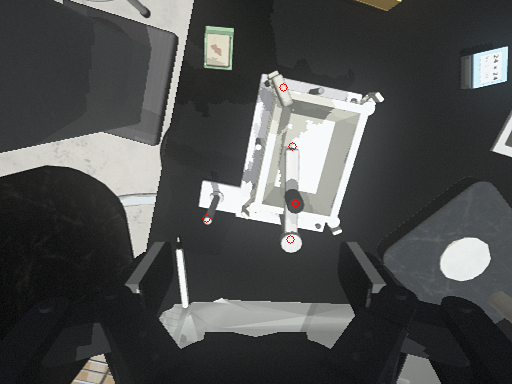

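The wrist view matches the projected markers: knob top at (295,203), hinge (290,239), fin (283,88), post (207,218). I'll go down onto the knob and grip it lightly.

Emit:
step_arm(
  moves=[-0.0045,0.065,0.08,-0.0045,-1,-0.0045,0.065,0.15,-0.0045,-1,-0.0045,0.065,0.18,-0.0045,-1,-0.0045,0.065,0.18,-0.0045,-1,-0.0045,0.065,0.18,-0.0045,0],
  force=20,
)

```text
clock: 2.4
position: [0.5032, -0.0077, 0.1102]
ee_rot: [0.0, 0.598, 0.802, 0.0]
contact_force: [0.2, -0.7, 0.2]
width: 0.0735
```

Emit:
step_arm(
  moves=[0,0,0,0,0.5,0,0,0,0,1,0,0,0,0,1,0,0,0,0,1,0,0,0,0,1],
  force=20,
)

```text
clock: 2.9
position: [0.5047, -0.007, 0.1103]
ee_rot: [0.001, 0.598, 0.802, 0.001]
contact_force: [0.2, 1.6, 4.5]
width: 0.013
```

```bash
python3 - <<'E'
from h import *
s,R=tool(); M=R.as_matrix(); p0=s["position"]
print(p0.round(4),s["width"],s["contact_force"].round(2),s["moment"].round(2))
H=arm(0,0,0)[:2]; v=p0[:2]-H
th0=np.arctan2(v[1],v[0])-HW-np.pi/2; print("theta now",th0.round(3),"r",np.hypot(*v).round(4))
for k in range(1,12):
    t=min(th0+k*.13,np.pi/2); a=t-th0
    q=np.array([arm(.045,0,t)[0],arm(.045,0,t)[1],p0[2]]); print(k,t.round(3),(M.T@(q-p0)/.5).round(4),"tw",round(-a/np.pi,4))
E
```

```text
[ 0.5047 -0.007   0.1103] 0.012968786079252656 [0.24 1.58 4.52] [ 0.3  -0.11  0.04]
theta now 0.301 r 0.0444
1 0.431 [-0.0007 -0.0117 -0.    ] tw -0.0414
2 0.561 [-0.004  -0.0229 -0.0001] tw -0.0828
3 0.691 [-0.0087 -0.0336 -0.0001] tw -0.1241
4 0.821 [-0.0148 -0.0435 -0.0001] tw -0.1655
5 0.951 [-0.0221 -0.0527 -0.0001] tw -0.2069
6 1.081 [-0.0306 -0.0608 -0.0001] tw -0.2483
7 1.211 [-0.04   -0.0677 -0.0001] tw -0.2897
8 1.341 [-0.0502 -0.0733 -0.0002] tw -0.331
9 1.471 [-0.0611 -0.0776 -0.0002] tw -0.3724Traceback (most recent call last):
  File "<stdin>", line 8, in <module>
AttributeError: 'float' object has no attribute 'round'
```

Emit:
step_arm(
  moves=[-0.0007,-0.0117,0,-0.0414,1,-0.004,-0.0229,0,-0.0828,1,-0.0087,-0.0336,0,-0.124,1,-0.0148,-0.0435,0,-0.1655,1,-0.0221,-0.0527,0,-0.207,1],
  force=20,
)

```text
clock: 3.4
position: [0.4825, -0.0252, 0.1103]
ee_rot: [0.001, 0.308, 0.952, 0.0]
contact_force: [1.6, 1.3, 5.5]
width: 0.0128
```

```bash
cat > arc.py <<'E'
from h import *
s,R=tool(); M=R.as_matrix(); p0=s["position"]
print(p0.round(4),s["width"],s["contact_force"].round(2),s["moment"].round(2),s["clock"])
H=arm(0,0,0)[:2]; v=p0[:2]-H
th0=np.arctan2(v[1],v[0])-HW-np.pi/2; ya=np.arctan2(M[1,1],M[0,1])-HW; print("theta now",th0.round(3),"r",np.hypot(*v).round(4),"jaw rel",ya)
for k in range(1,8):
    t=np.minimum(th0+k*.13,np.pi/2); a=t-th0
    q=np.array([*arm(.045,0,t)[:2],p0[2]]); print(k,t.round(3),(M.T@(q-p0)/.5).round(4),"tw",round(-(t-ya)/np.pi,4))
E
python3 arc.py
```

```text
[ 0.4825 -0.0252  0.1103] 0.012848705237551952 [1.58 1.31 5.49] [ 0.18 -0.14 -0.06] 3.4
theta now 0.954 r 0.045 jaw rel 0.8654178800798626
1 1.084 [-0.0019 -0.0115 -0.    ] tw -0.0697
2 1.214 [-0.0052 -0.0228 -0.    ] tw -0.111
3 1.344 [-0.0099 -0.0335 -0.    ] tw -0.1524
4 1.474 [-0.0159 -0.0435 -0.    ] tw -0.1938
5 1.571 [-0.0212 -0.0504 -0.    ] tw -0.2245
6 1.571 [-0.0212 -0.0504 -0.    ] tw -0.2245
7 1.571 [-0.0212 -0.0504 -0.    ] tw -0.2245
```

Emit:
step_arm(
  moves=[-0.0019,-0.0115,0,-0.0414,1,-0.0052,-0.0228,0,-0.083,1,-0.0099,-0.0335,0,-0.124,1,-0.0159,-0.0435,0,-0.1655,1,-0.0212,-0.0504,0,-0.1964,1],
  force=20,
)

```text
clock: 3.9
position: [0.4756, -0.052, 0.1102]
ee_rot: [0.001, 0.005, 1.0, 0.0]
contact_force: [-0.3, 1.6, 6.5]
width: 0.0129
```

Emit:
step_arm(
  moves=[0,0,0,0,1],
)

```text
clock: 4.0
position: [0.4756, -0.0525, 0.1102]
ee_rot: [0.0, 0.006, 1.0, -0.0]
contact_force: [-1.4, 0.7, 6.8]
width: 0.0128
```

```bash
python3 arc.py; python3 - <<'E'
from h import *
s,R=tool(); d=get_image("wrist"); f=d["frame"].copy()
for i,p in enumerate(wproj(s,R,d,[arm(0,.088,0),arm(.08,.088,np.pi/2),arm(.045,.114,np.pi/2)])): cv2.circle(f,tuple(int(v) for v in p),4,(0,0,255),1)
t=get_image("top")["frame"][160:260,270:370]
cv2.imwrite("pics/open1.png",np.hstack([cv2.resize(f[120:384],None,fx=.75,fy=.75)[:198],cv2.resize(t,(396,396),interpolation=cv2.INTER_CUBIC)[150:348]]))
E
```

```text
[ 0.4756 -0.0525  0.1102] 0.012778972014309532 [-1.36  0.67  6.83] [0.05 0.12 0.02] 4.0
theta now -4.7 r 0.0458 jaw rel 1.4787120746066509
1 -4.57 [-0.0035 -0.0114  0.    ] tw 1.9255
2 -4.44 [-0.0069 -0.0225  0.    ] tw 1.8841
3 -4.31 [-0.0118 -0.0332  0.    ] tw 1.8428
4 -4.18 [-0.018  -0.0431  0.    ] tw 1.8014
5 -4.05 [-0.0254 -0.0521  0.0001] tw 1.76
6 -3.92 [-0.034  -0.0601  0.0001] tw 1.7186
7 -3.79 [-0.0435 -0.0669  0.0001] tw 1.6772
```

View pics/open1.png

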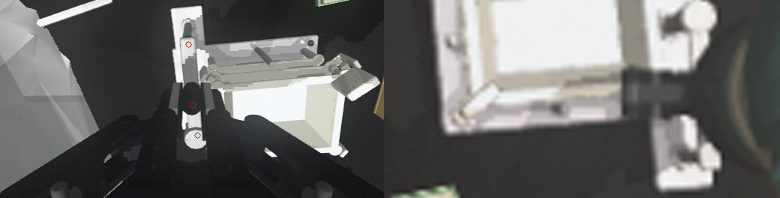

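Arm at about 1.58 rad by TCP geometry. The wrist view shows its tip over the post (188,45). I'll release it, rise and check.

Emit:
step_arm(
  moves=[0,0,0,0,0.5,0,0,0,0,0.2,0,0,0,0,0.2,0,0,-0.06,0,0,0,0,-0.16,0,0],
)

```text
clock: 4.6
position: [0.4726, -0.0513, 0.1871]
ee_rot: [-0.004, 0.007, 1.0, 0.001]
contact_force: [0.7, -0.7, 0.1]
width: 0.0427
```

Emit:
step_arm(
  moves=[-0.14,0,-0.05,0,-1,-0.14,0,-0.1,0,-1,-0.14,0,-0.1,0,-1],
)

```text
clock: 4.9
position: [0.5509, -0.0537, 0.2435]
ee_rot: [0.006, 0.006, 1.0, -0.001]
contact_force: [0.1, -0.2, 0.2]
width: 0.0834
```

```bash
python3 - <<'E'
from h import *
to_tool([.4738,.0754,.16],.70)
s,R=tool(); d=get_image("wrist"); f=d["frame"].copy()
P=[arm(0,.088,0),arm(.086,.088,np.pi/2),arm(.045,.114,np.pi/2),W(HX,HY,HW,[-.08,-.075,.076])[0],W(HX,HY,HW,[-.0373,.052,.098])[0]]
P=wproj(s,R,d,P);print(P.round(1).tolist())
for p in P: cv2.circle(f,tuple(int(v) for v in p),2,(0,0,255),1)
x,y=P[2].astype(int); x0=max(0,min(x-130,252)); y0=max(0,min(y-100,184)); print(x0,y0)
cv2.imwrite("pics/w2.png",cv2.resize(f[y0:y0+200,x0:x0+260],None,fx=3,fy=3,interpolation=cv2.INTER_CUBIC))
E
```

```text
pos [ 0.5509 -0.0537  0.2435] w 0.0834 F [ 0.1 -0.2  0.2] t 4.9 axes x [-1.     0.013 -0.011] y [ 0.013  1.    -0.002] z [ 0.011 -0.002 -1.   ]
shift frac [0.1594 0.2565 0.1647]
twist frac 0.2731 q6 -1.780793230397919
[[261.1, 146.2], [252.8, 51.5], [257.0, 99.4], [253.5, 60.3], [397.0, 94.3]]
127 0
```

View pics/w2.png

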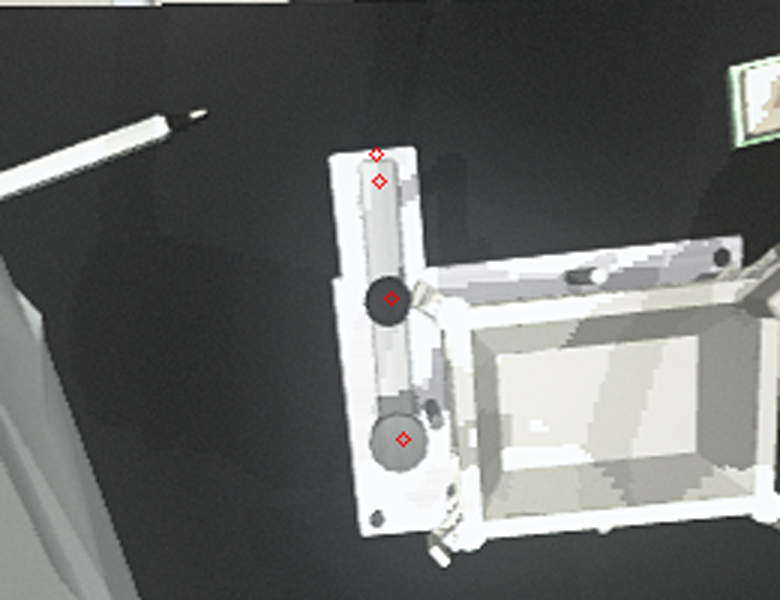

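```bash
cat >> h.py <<'E'
def wback(s,R,d,uv,z):
    T=np.eye(4);T[:3,:3]=R.as_matrix();T[:3,3]=s["position"];C=T@np.array(d["T_tool_cam"])
    uv=np.array(uv,float).reshape(-1,2); r=np.c_[(uv[:,0]-d["cx"])/d["fx"],(uv[:,1]-d["cy"])/d["fy"],np.ones(len(uv))]@C[:3,:3].T
    return C[:3,3]+r*((z-C[2,3])/r[:,2])[:,None]
E
python3 - <<'E'
from h import *
s,R=tool(); d=get_image("wrist"); c=lambda L:(np.array(L,float)+.5)/3-.5+np.array([127,0])
print(s["position"].round(4))
cv2.imwrite("pics/w3.png",d["frame"])
def ang(n,L,z,off=0):
    p=wback(s,R,d,c(L),z); v=p[1]-p[0]; print(n,p[:,:2].round(4).tolist(),"ang-off",round(np.degrees(np.arctan2(v[1],v[0]))-off,2),"len",np.hypot(*v[:2]).round(4))
ang("arm",[(398,442),(378,163)],.088,180)
ang("hinge-knob(top)",[(398,442)],.09) if 0 else None
ang("plateL",[(360,535),(333,280)],.006,180)
ang("extL",[(341,275),(330,157)],.006,180)
ang("extR",[(425,262),(415,148)],.006,180)
ang("trayB",[(480,548),(765,520)],.076,90)
f=cv2.cvtColor(d["frame"],cv2.COLOR_BGR2GRAY)
g=cv2.resize(f[0:200,127:387],None,fx=3,fy=3,interpolation=cv2.INTER_CUBIC)
for y in (180,200,220,240,260,330,350,370): print(y,[ (x+330,int(g[y,x+330])) for x in range(22,90,3)])
E
```

```text
[ 0.5476 -0.0531  0.241 ]
arm [[0.5172, -0.0493], [0.4333, -0.0545]] ang-off -356.43 len 0.0841
plateL [[0.5718, -0.0655], [0.4652, -0.0739]] ang-off -355.46 len 0.1068
extL [[0.4634, -0.0707], [0.4203, -0.0736]] ang-off -356.05 len 0.0432
extR [[0.4589, -0.0369], [0.4175, -0.0408]] ang-off -354.65 len 0.0416
trayB [[0.5576, -0.0202], [0.5486, 0.0803]] ang-off 5.12 len 0.1009
180 [(352, 251), (355, 245), (358, 230), (361, 244), (364, 242), (367, 241), (370, 240), (373, 237), (376, 216), (379, 213), (382, 215), (385, 216), (388, 214), (391, 178), (394, 173), (397, 233), (400, 244), (403, 246), (406, 251), (409, 253), (412, 249), (415, 159), (418, 52)]
200 [(352, 251), (355, 246), (358, 217), (361, 232), (364, 246), (367, 239), (370, 221), (373, 220), (376, 221), (379, 217), (382, 215), (385, 215), (388, 219), (391, 209), (394, 157), (397, 127), (400, 171), (403, 206), (406, 202), (409, 201), (412, 199), (415, 158), (418, 69)]
220 [(352, 247), (355, 236), (358, 238), (361, 200), (364, 229), (367, 242), (370, 223), (373, 222), (376, 220), (379, 219), (382, 216), (385, 215), (388, 216), 
[... 812 characters left out ...]
, (385, 82), (388, 82), (391, 81), (394, 83), (397, 79), (400, 74), (403, 76), (406, 182), (409, 251), (412, 253), (415, 253), (418, 254)]
350 [(352, 251), (355, 248), (358, 248), (361, 249), (364, 250), (367, 245), (370, 210), (373, 217), (376, 230), (379, 228), (382, 227), (385, 222), (388, 227), (391, 238), (394, 235), (397, 234), (400, 231), (403, 205), (406, 211), (409, 250), (412, 252), (415, 251), (418, 251)]
370 [(352, 248), (355, 248), (358, 248), (361, 248), (364, 249), (367, 250), (370, 245), (373, 202), (376, 223), (379, 231), (382, 231), (385, 240), (388, 235), (391, 233), (394, 232), (397, 231), (400, 234), (403, 228), (406, 194), (409, 231), (412, 254), (415, 252), (418, 251)]
```

The arm lies within about 1° of the holder's -x and over the post, so it can stay. Next I'll move above the fin, with the jaw axis across its thickness.

```bash
python3 - <<'E'
from h import *
to_tool([.4738,.0754,.17],.70)
E
```

```text
pos [ 0.5452 -0.0528  0.2392] w 0.0853 F [-0.1 -0.4 -0.2] t 5.0 axes x [-1.     0.013  0.001] y [ 0.013  1.    -0.   ] z [-0.001 -0.    -1.   ]
shift frac [0.1461 0.2544 0.1384]
twist frac 0.273 q6 -1.7809969007991289
```

Emit:
step_arm(
  moves=[0.146,0.254,0.1,0.273,-0.6,0.146,0.254,0.1,0.273,-0.6,0.146,0.254,0.1,0.273,-0.6,0.146,0.254,0.138,0.273,-0.6,0.146,0.254,0.138,0.273,-0.6],
)

```text
clock: 5.5
position: [0.4677, 0.0766, 0.1662]
ee_rot: [-0.005, 0.368, 0.93, -0.002]
contact_force: [-1.0, 0.2, -0.2]
width: 0.0685
```

Emit:
step_arm(
  moves=[0,0,0,0.034,-0.6,0,0,0,0.034,-0.6,0,0,0,0.034,-0.6],
)

```text
clock: 5.8
position: [0.4725, 0.075, 0.1694]
ee_rot: [-0.001, 0.415, 0.91, -0.001]
contact_force: [-0.1, 0.1, -0.3]
width: 0.0683
```

```bash
python3 - <<'E'
from h import *
to_tool([.4738,.0754,.096],.70)
s,R=tool(); d=get_image("wrist"); f=d["frame"].copy()
P=[W(HX,HY,HW,[-.0373+a*np.cos(np.radians(125.6)),.052+a*np.sin(np.radians(125.6)),.098])[0] for a in(-.012,0,.012)]+[W(HX,HY,HW,[x,y,.076])[0] for x,y in((.04,.055),(.04,-.055),(-.04,-.055),(-.04,.055))]
P=wproj(s,R,d,P);print(P.round(1).tolist())
for p in P: cv2.circle(f,tuple(int(v) for v in p),2,(0,0,255),1)
cv2.imwrite("pics/w4.png",cv2.resize(f,(768,576),interpolation=cv2.INTER_CUBIC))
E
```

```text
pos [0.4725 0.075  0.1694] w 0.0683 F [-0.1  0.1 -0.3] t 5.8 axes x [-0.656  0.755  0.002] y [ 0.755  0.656 -0.002] z [-0.003 -0.    -1.   ]
shift frac [-0.0013  0.0029  0.1468]
twist frac 0.0048 q6 -0.7029714946667157
[[256.5, 221.4], [256.7, 206.7], [256.9, 191.5], [330.2, 244.3], [255.2, 326.6], [184.7, 284.5], [256.1, 192.5]]
```

View pics/w4.png

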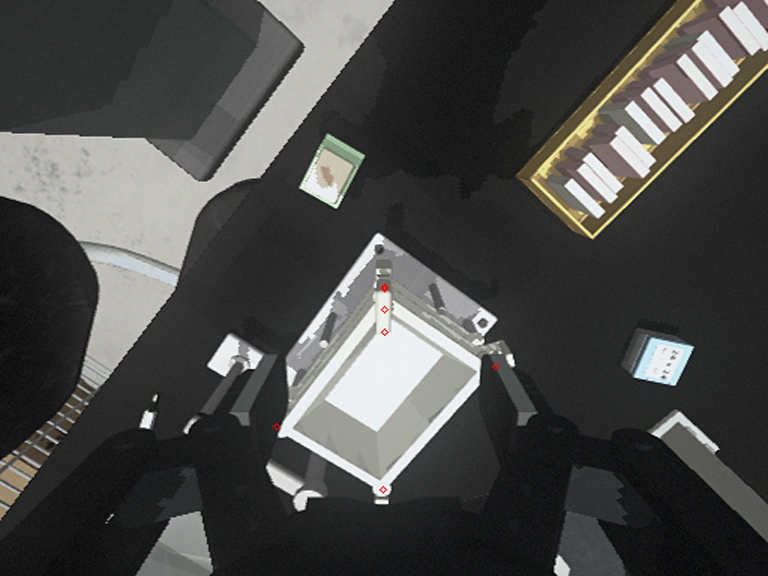

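The projected fin markers sit on the fin at (384,290–332). I'll descend and pinch it with minimum force.

Emit:
step_arm(
  moves=[0,0.002,0.08,0.004,-0.3,0,0.002,0.13,0.004,0,0,0.002,0.147,0.004,0.2,0,0.002,0.147,0.004,0.4,0,0.002,0.147,0.004,0.6],
  force=20,
)

```text
clock: 6.35
position: [0.4756, 0.0757, 0.0977]
ee_rot: [0.001, 0.422, 0.907, 0.0]
contact_force: [-0.4, 0.4, -0.1]
width: 0.0172
```

Emit:
step_arm(
  moves=[0,0,0,0,0.8,0,0,0,0,1,0,0,0,0,1,0,0,0,0,1],
  force=20,
)

```text
clock: 6.75
position: [0.4757, 0.0758, 0.0978]
ee_rot: [0.001, 0.422, 0.907, 0.001]
contact_force: [0.5, -1.0, 4.2]
width: 0.0073
```

```bash
python3 - <<'E'
from h import *
to_tool([.4738,.0754,.096],.70)
s=manip.get_state(); print(s["moment"].round(2))
E
```

```text
pos [0.4757 0.0758 0.0978] w 0.0073 F [ 0.5 -1.   4.2] t 6.75 axes x [-0.644  0.765 -0.002] y [0.765 0.644 0.002] z [ 0.003 -0.    -1.   ]
shift frac [ 0.0019 -0.0034  0.0036]
twist frac 0.0001 q6 -0.6867854340129981
[-0.04 -0.06  0.03]
```

Emit:
step_arm(
  moves=[-0.0005,0,-0.0045,0,1,-0.0012,0,-0.009,0,1,-0.002,0,-0.0135,0,1,-0.0027,0,-0.018,0,1,-0.0036,0,-0.0225,0,1],
  force=20,
)

```text
clock: 7.25
position: [0.4753, 0.0744, 0.1078]
ee_rot: [-0.001, 0.422, 0.907, -0.0]
contact_force: [0.0, -0.5, -2.0]
width: 0.007
```

Emit:
step_arm(
  moves=[0,0,0,0,1,0,0,0,0,1],
)

```text
clock: 7.45
position: [0.4757, 0.0744, 0.1081]
ee_rot: [-0.0, 0.422, 0.907, -0.0]
contact_force: [-0.1, 0.2, -1.2]
width: 0.0074
```

```bash
cat > look.py <<'E'
import sys
from h import *
s,R=tool(); print(s["position"].round(4),"F",s["contact_force"].round(2),"M",s["moment"].round(3),s["width"],s["clock"])
a=get_image("scene")["frame"][130:250,230:390]; b=get_image("wrist")["frame"][100:340,130:400]
cv2.imwrite(sys.argv[1],np.hstack([cv2.resize(a,(480,360),interpolation=cv2.INTER_CUBIC),cv2.resize(b,None,fx=1.16,fy=1.5)]))
E
python3 look.py pics/l1.png
```

```text
[0.4757 0.0744 0.1081] F [-0.1   0.17 -1.22] M [-0.092  0.178  0.005] 0.007406311744923717 7.45
```

View pics/l1.png

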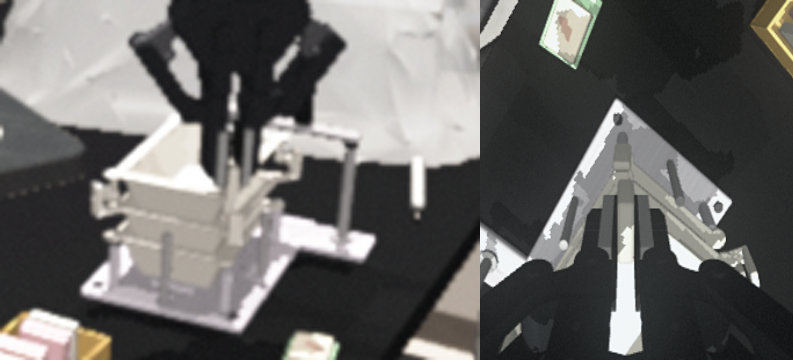

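The left crop shows the arm at rest over its post, the lower trays still seated, and the fin corner rising. I'll continue the arc.

Emit:
step_arm(
  moves=[-0.001,0,-0.0045,0,1,-0.002,0,-0.009,0,1,-0.003,0,-0.0135,0,1,-0.0042,0,-0.018,0,1,-0.0055,0,-0.022,0,1],
  force=20,
)

```text
clock: 8.05
position: [0.4778, 0.0722, 0.1194]
ee_rot: [0.0, 0.422, 0.907, 0.0]
contact_force: [0.0, -0.6, -1.8]
width: 0.0072
```

Emit:
step_arm(
  moves=[-0.0013,0,-0.0045,0,1,-0.0026,0,-0.009,0,1,-0.004,0,-0.0135,0,1,-0.0055,0,-0.018,0,1,-0.007,0,-0.022,0,1],
  force=20,
)

```text
clock: 8.55
position: [0.4798, 0.0696, 0.1303]
ee_rot: [-0.0, 0.422, 0.907, -0.0]
contact_force: [-1.2, -0.2, -2.8]
width: 0.0074
```

Emit:
step_arm(
  moves=[0,0,0,0,1,0,0,0,0,1],
)

```text
clock: 8.75
position: [0.4799, 0.0697, 0.1301]
ee_rot: [-0.0, 0.422, 0.907, 0.0]
contact_force: [-0.3, -0.5, -1.8]
width: 0.0073
```

```bash
python3 look.py pics/l2.png
```

```text
[0.4799 0.0697 0.1301] F [-0.29 -0.47 -1.8 ] M [ 0.01   0.132 -0.047] 0.007292342000237559 8.75
```

View pics/l2.png

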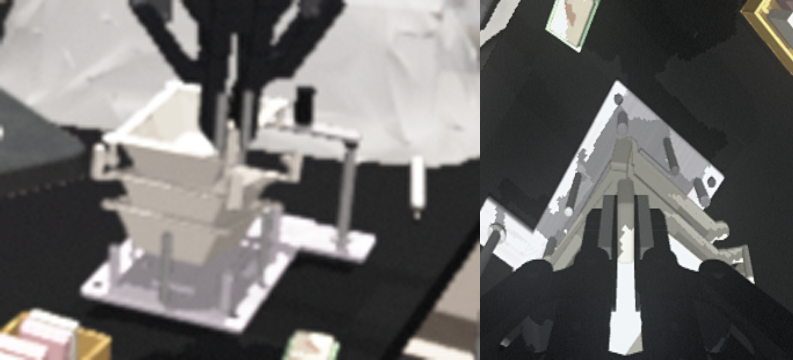

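The scene crop suggests that the lower trays have risen too. I'll look closer.

```bash
python3 - <<'E'
from h import *
d=get_image("scene"); f=cv2.resize(d["frame"][150:245,255:355],(800,760),interpolation=cv2.INTER_CUBIC)
s=cv2.imread("pics/scene0.png"); g=cv2.resize(s[150:245,255:355],(800,760),interpolation=cv2.INTER_CUBIC)
# overlay seated projections of lower tray rims (z .061,.046?) and tilted hypothesis
P=proj(d,W(HX,HY,HW,[[.04,.055,.076],[-.04,.055,.076],[.04,-.055,.076],[-.04,-.055,.076],[.04,.055,.061],[-.04,.055,.061],[-.04,-.055,.061]]))
print(P.round(1).tolist())
def half(im):
    return cv2.resize(im,(400,380))
for im in(f,g):
    for p in P: cv2.circle(im,tuple(int(v) for v in (p-[255,150])*8),4,(0,0,255),2)
cv2.imwrite("pics/l3.png",np.hstack([half(f),half(g)]))
E
```

```text
[[265.8, 192.0], [305.6, 200.3], [286.8, 172.0], [323.6, 179.0], [265.6, 199.1], [305.1, 207.6], [323.1, 185.8]]
```

View pics/l3.png

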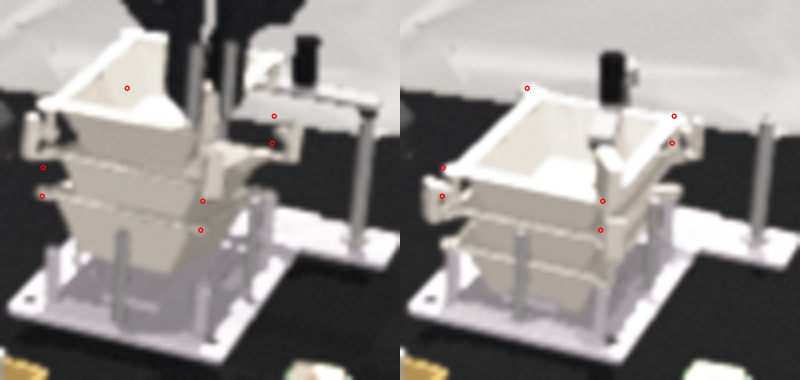

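The stack went up almost level as one piece: all rim corners rose about 32 mm, so the grip was too stiff to let the tray tilt. I'll retrace the path down to seat it before trying again.

Emit:
step_arm(
  moves=[0.0015,0,0.004,0,1,0.003,0,0.0085,0,1,0.0044,0,0.013,0,1,0.0057,0,0.0175,0,1,0.007,0,0.022,0,1],
  force=20,
)

```text
clock: 9.4
position: [0.4781, 0.0724, 0.1191]
ee_rot: [0.0, 0.422, 0.907, 0.0]
contact_force: [-0.3, 1.2, -0.5]
width: 0.0069
```

Emit:
step_arm(
  moves=[0.0013,0,0.004,0,1,0.0025,0,0.0085,0,1,0.0035,0,0.013,0,1,0.0045,0,0.0175,0,1,0.0055,0,0.022,0,1],
  force=20,
)

```text
clock: 9.9
position: [0.4761, 0.0744, 0.1081]
ee_rot: [0.0, 0.422, 0.907, 0.0]
contact_force: [-0.6, -0.0, 1.3]
width: 0.0072
```

Emit:
step_arm(
  moves=[0.0009,0,0.0045,0,1,0.0016,0,0.009,0,1,0.0024,0,0.0135,0,1,0.0031,0,0.018,0,1,0.0036,0,0.0225,0,1],
  force=20,
)

```text
clock: 10.4
position: [0.4747, 0.0761, 0.0983]
ee_rot: [0.0, 0.422, 0.907, 0.0]
contact_force: [0.5, -1.1, 2.2]
width: 0.0075
```

Emit:
step_arm(
  moves=[0,0,0,0,1],
)

```text
clock: 10.5
position: [0.475, 0.076, 0.0972]
ee_rot: [0.0, 0.422, 0.907, 0.0]
contact_force: [0.6, 1.2, 1.6]
width: 0.0074
```

```bash
python3 - <<'E'
from h import *
s=manip.get_state(); print(s["position"].round(4),"F",s["contact_force"].round(2),"M",s["moment"].round(3),s["width"],s["clock"])
f=get_image("scene")["frame"]; g=cv2.imread("pics/scene0.png")
# compare rim/seat: shift of tray patch vs original
t=g[190:225,262:300]; r=cv2.matchTemplate(f[170:240,250:315],t,cv2.TM_CCOEFF_NORMED); _,v,_,l=cv2.minMaxLoc(r); print("match",v,"shift",(l[0]-12,l[1]-20))
cv2.imwrite("pics/l4.png",f)
E
```

```text
[0.475  0.076  0.0972] F [0.57 1.2  1.62] M [-0.012 -0.143  0.057] 0.007364929328565109 10.5
match 0.8492868542671204 shift (-1, 0)
```

The stack is seated again (z back to the grip height, image shift about 0). I'll regrip on a small patch at the fin's outer top edge, so the tray can pivot between the pads.

Emit:
step_arm(
  moves=[0,0,0,0,0.7,0,0,0,0,0.6,0,0,-0.016,0,0.6,0.03,0,-0.016,0,0.6,0.03,0,-0.016,0,0.6],
  force=20,
)

```text
clock: 11.05
position: [0.4633, 0.0883, 0.1049]
ee_rot: [-0.001, 0.421, 0.907, -0.0]
contact_force: [0.4, -1.2, 0.1]
width: 0.0171
```

Emit:
step_arm(
  moves=[0,0,0,0,0.7,0,0,0,0,0.8,0,0,0,0,1,0,0,0,0,1,0,0,0,0,1],
  force=20,
)

```text
clock: 11.55
position: [0.4651, 0.0873, 0.1049]
ee_rot: [-0.0, 0.422, 0.907, 0.0]
contact_force: [-1.3, 0.4, 0.9]
width: 0.0069
```

```bash
python3 - <<'E'
from h import *
s,R=tool(); print(s["position"].round(4),"F",s["contact_force"].round(2),"M",s["moment"].round(3),s["width"],s["clock"])
v=s["position"]-W(HX,HY,HW,[-.0373,.052,.087])[0]; print("rel fin in tool axes",(R.as_matrix().T@v).round(4))
E
```

```text
[0.4651 0.0873 0.1049] F [-1.33  0.35  0.86] M [0.155 0.091 0.07 ] 0.006902051732008807 11.55
rel fin in tool axes [ 0.0147  0.001  -0.0178]
```

```bash
cat > trk.py <<'E'
import sys
from h import *
s,R=tool(); print(s["position"].round(4),"F",s["contact_force"].round(2),"M",s["moment"].round(3),round(s["width"],4),round(s["clock"],2))
f=get_image("scene")["frame"]; cv2.imwrite(sys.argv[1],f)
g=cv2.imread("pics/ref.png")
if g is not None:
    A=cv2.cvtColor(g,cv2.COLOR_BGR2GRAY);B=cv2.cvtColor(f,cv2.COLOR_BGR2GRAY)
    for n,(x,y) in dict(topNearL=(267,191),farTop=(287,172),catchL=(262,199),lowL=(268,211),lowMid=(290,218),knob=(308,168)).items():
        t=cv2.resize(A[y-5:y+6,x-5:x+6],None,fx=4,fy=4,interpolation=cv2.INTER_CUBIC)
        r=cv2.matchTemplate(cv2.resize(B[y-25:y+14,x-10:x+11],None,fx=4,fy=4,interpolation=cv2.INTER_CUBIC),t,cv2.TM_CCOEFF_NORMED)
        _,v,_,l=cv2.minMaxLoc(r); print(n,"dx,dy",l[0]/4-5,l[1]/4-20,round(v,2))
E
python3 trk.py pics/ref.png
```

```text
[0.4651 0.0873 0.1049] F [-1.33  0.35  0.86] M [0.155 0.091 0.07 ] 0.0069 11.55
topNearL dx,dy 0.0 0.0 1.0
farTop dx,dy 0.0 0.0 1.0
catchL dx,dy 0.0 0.0 1.0
lowL dx,dy 0.0 0.0 1.0
lowMid dx,dy 0.0 0.0 1.0
knob dx,dy 0.0 0.0 1.0
```

Emit:
step_arm(
  moves=[-0.0006,0,-0.004,0,1,-0.0013,0,-0.008,0,1,-0.0021,0,-0.012,0,1,-0.0029,0,-0.016,0,1,-0.0032,0,-0.019,0,1],
  force=20,
)

```text
clock: 12.1
position: [0.4661, 0.0859, 0.1145]
ee_rot: [0.0, 0.422, 0.907, -0.0]
contact_force: [-0.6, -0.1, -0.3]
width: 0.0065
```

Emit:
step_arm(
  moves=[0,0,0,0,1],
)

```text
clock: 12.2
position: [0.4664, 0.086, 0.1147]
ee_rot: [0.0, 0.422, 0.907, 0.0]
contact_force: [-0.1, 0.3, -0.9]
width: 0.0069
```

```bash
python3 trk.py pics/t1.png
```

```text
[0.4664 0.086  0.1147] F [-0.07  0.26 -0.87] M [ 0.015  0.019 -0.008] 0.0069 12.2
topNearL dx,dy 0.25 -4.25 0.86
farTop dx,dy 1.5 -3.5 0.99
catchL dx,dy -0.25 0.0 0.97
lowL dx,dy 0.0 0.0 1.0
lowMid dx,dy 0.0 0.0 0.99
knob dx,dy 0.0 -6.5 0.94
```

Lower trays haven't moved, but the top tray is only slightly tilted (far corner also up about 8 mm). The catches are under tension, so I'll ease the grip by position until the tray pivots.

Emit:
step_arm(
  moves=[0,0,0,0,0.9,0,0,0,0,0.86,0,0,0,0,0.85],
  force=20,
)

```text
clock: 12.55
position: [0.4662, 0.086, 0.1143]
ee_rot: [0.0, 0.422, 0.907, -0.0]
contact_force: [0.6, 0.7, -0.8]
width: 0.0067
```

```bash
python3 trk.py pics/t2.png
```

```text
[0.4662 0.086  0.1143] F [ 0.57  0.7  -0.82] M [-0.045  0.022  0.029] 0.0067 12.55
topNearL dx,dy 0.25 -4.25 0.86
farTop dx,dy 1.25 -3.75 0.99
catchL dx,dy -0.25 0.0 0.97
lowL dx,dy 0.0 0.0 1.0
lowMid dx,dy 0.0 0.0 0.99
knob dx,dy 0.25 -7.25 0.92
```

Emit:
step_arm(
  moves=[0,0,0,0,0.84,0,0,0,0,0.84],
  force=20,
)

```text
clock: 12.8
position: [0.4661, 0.086, 0.1144]
ee_rot: [0.0, 0.422, 0.907, -0.0]
contact_force: [-0.5, -1.0, -0.6]
width: 0.0069
```

```bash
python3 trk.py pics/t3.png
```

```text
[0.4661 0.086  0.1144] F [-0.54 -1.03 -0.61] M [ 0.001  0.081 -0.065] 0.0069 12.8
topNearL dx,dy 0.25 -4.25 0.86
farTop dx,dy 1.25 -3.75 0.99
catchL dx,dy -0.25 0.0 0.97
lowL dx,dy 0.0 0.0 1.0
lowMid dx,dy 0.0 0.0 0.99
knob dx,dy 0.25 -7.25 0.92
```

Emit:
step_arm(
  moves=[0,0,0,0,0.83,0,0,0,0,0.83],
  force=20,
)

```text
clock: 13.05
position: [0.4661, 0.086, 0.1144]
ee_rot: [0.0, 0.422, 0.907, -0.0]
contact_force: [0.7, 0.1, -0.3]
width: 0.0073
```

```bash
python3 trk.py pics/t4.png | head -4
```

```text
[0.4661 0.086  0.1144] F [ 0.71  0.13 -0.33] M [ 0.035  0.001 -0.034] 0.0073 13.05
topNearL dx,dy 0.25 -4.25 0.86
farTop dx,dy 1.25 -3.5 0.99
catchL dx,dy -0.25 0.0 0.97
```

Emit:
step_arm(
  moves=[0,0,0,0,0.825,0,0,0,0,0.825],
  force=20,
)

```text
clock: 13.3
position: [0.4661, 0.086, 0.1144]
ee_rot: [0.0, 0.422, 0.907, -0.0]
contact_force: [-0.4, -1.3, 0.8]
width: 0.0074
```

```bash
python3 trk.py pics/t5.png | head -4
```

```text
[0.4661 0.086  0.1144] F [-0.39 -1.29  0.81] M [0.006 0.09  0.003] 0.0074 13.3
topNearL dx,dy 0.25 -4.25 0.86
farTop dx,dy 1.25 -3.5 0.99
catchL dx,dy -0.25 0.0 0.97
```

Emit:
step_arm(
  moves=[0,0,0,0,0.82,0,0,0,0,0.82],
  force=20,
)

```text
clock: 13.55
position: [0.4661, 0.086, 0.1144]
ee_rot: [0.0, 0.422, 0.907, -0.0]
contact_force: [0.5, 0.1, -0.1]
width: 0.0076
```

```bash
python3 trk.py pics/t6.png | head -4
```

```text
[0.4661 0.086  0.1144] F [ 0.51  0.14 -0.1 ] M [-0.001  0.001  0.029] 0.0076 13.55
topNearL dx,dy 0.5 -4.0 0.86
farTop dx,dy 2.0 -2.5 0.98
catchL dx,dy -0.25 -0.25 0.97
```

Easing works: the far corner is settling (−3.5 → −2.5 px) while the near side stays up. I'll continue in smaller steps.

Emit:
step_arm(
  moves=[0,0,0,0,0.818,0,0,0,0,0.818,0,0,0,0,0.818],
  force=20,
)

```text
clock: 13.9
position: [0.4661, 0.086, 0.1144]
ee_rot: [0.0, 0.422, 0.907, -0.0]
contact_force: [0.2, -0.0, -1.5]
width: 0.0078
```

```bash
python3 trk.py pics/t7.png | head -4
```

```text
[0.4661 0.086  0.1144] F [ 0.22 -0.01 -1.48] M [ 0.004  0.024 -0.088] 0.0078 13.9
topNearL dx,dy 0.5 -4.0 0.86
farTop dx,dy 2.0 -2.5 0.98
catchL dx,dy -0.25 -0.25 0.97
```

Emit:
step_arm(
  moves=[0,0,0,0,0.816,0,0,0,0,0.816,0,0,0,0,0.816],
  force=20,
)

```text
clock: 14.25
position: [0.4662, 0.086, 0.1144]
ee_rot: [0.0, 0.422, 0.907, -0.0]
contact_force: [-0.2, -0.1, -0.8]
width: 0.0078
```

```bash
python3 trk.py pics/t8.png | head -4
```

```text
[0.4662 0.086  0.1144] F [-0.18 -0.07 -0.8 ] M [ 0.008 -0.008  0.026] 0.0078 14.25
topNearL dx,dy 0.5 -4.0 0.86
farTop dx,dy 2.0 -2.5 0.98
catchL dx,dy -0.25 -0.25 0.97
```

Emit:
step_arm(
  moves=[-0.0008,0,-0.003,0,0.816,-0.0015,0,-0.006,0,0.816,-0.002,0,-0.008,0,0.816,-0.0025,0,-0.01,0,0.816,-0.0025,0,-0.01,0,0.816],
  force=20,
)

```text
clock: 14.8
position: [0.467, 0.0851, 0.1195]
ee_rot: [0.0, 0.422, 0.907, 0.0]
contact_force: [0.5, -0.6, -0.5]
width: 0.008
```

```bash
python3 trk.py pics/t9.png
```

```text
[0.467  0.0851 0.1195] F [ 0.53 -0.59 -0.54] M [ 0.082  0.057 -0.02 ] 0.008 14.8
topNearL dx,dy 0.5 -5.0 0.85
farTop dx,dy -5.0 -15.5 0.97
catchL dx,dy -0.25 -0.25 0.96
lowL dx,dy 0.0 0.0 1.0
lowMid dx,dy 0.0 0.0 0.99
knob dx,dy 0.0 -7.75 0.91
```

```bash
sed -i 's/B\[y-25:y+14,x-10:x+11\]/B[y-16:y+12,x-10:x+11]/; s/l\[1\]\/4-20/l[1]\/4-11/' trk.py; python3 trk.py pics/t10.png
```

```text
[0.467  0.0851 0.1194] F [ 0.37 -0.48 -0.44] M [ 0.029  0.002 -0.049] 0.0079 14.85
topNearL dx,dy 0.75 -5.0 0.86
farTop dx,dy -2.0 -11.0 0.95
catchL dx,dy -0.25 -0.25 0.96
lowL dx,dy 0.0 0.0 1.0
lowMid dx,dy 0.0 0.0 1.0
knob dx,dy 0.0 -7.75 0.92
```

Emit:
step_arm(
  moves=[-0.0008,0,-0.003,0,0.816,-0.0016,0,-0.006,0,0.816,-0.0022,0,-0.008,0,0.816,-0.0028,0,-0.01,0,0.816,-0.0028,0,-0.01,0,0.816],
  force=20,
)

```text
clock: 15.4
position: [0.468, 0.084, 0.1245]
ee_rot: [0.0, 0.422, 0.907, 0.0]
contact_force: [0.4, -1.4, -0.3]
width: 0.0081
```

```bash
python3 trk.py pics/t11.png
```

```text
[0.468  0.084  0.1245] F [ 0.4  -1.35 -0.26] M [ 0.025  0.052 -0.031] 0.0081 15.4
topNearL dx,dy 0.75 -6.75 0.85
farTop dx,dy 0.0 -11.0 0.95
catchL dx,dy -0.25 0.0 0.94
lowL dx,dy 0.0 0.0 1.0
lowMid dx,dy 0.0 0.0 0.99
knob dx,dy 0.0 -11.0 0.88
```

```bash
python3 - <<'E'
import cv2,numpy as np
a=[cv2.resize(cv2.imread(f"pics/{n}.png")[150:235,255:340],(400,400),interpolation=cv2.INTER_CUBIC) for n in("t3","t11")]
cv2.imwrite("pics/l5.png",np.hstack(a))
E
```

```text
(no output)
```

View pics/l5.png

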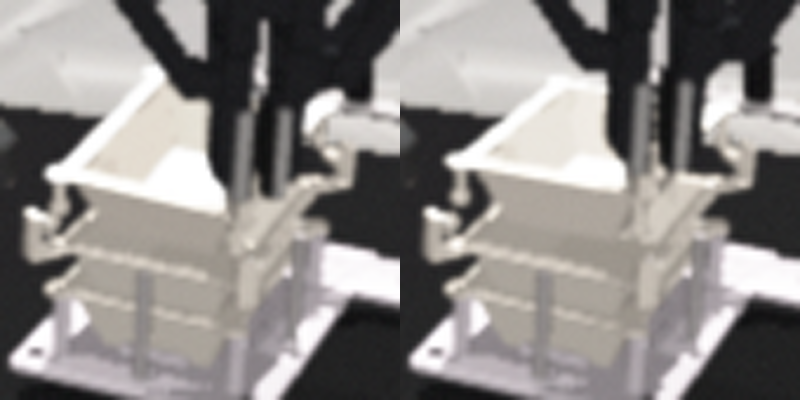

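The tray is now tilting with fin corner up and near-left stud out of its catch at (460,185), and the lower trays are still seated. I'll continue the arc.

Emit:
step_arm(
  moves=[-0.001,0,-0.003,0,0.82,-0.002,0,-0.006,0,0.82,-0.003,0,-0.009,0,0.82,-0.004,0,-0.012,0,0.82,-0.004,0,-0.012,0,0.82],
  force=20,
)

```text
clock: 15.95
position: [0.4694, 0.0824, 0.1306]
ee_rot: [0.0, 0.422, 0.907, 0.0]
contact_force: [-0.1, -0.6, -0.1]
width: 0.0081
```

```bash
python3 trk.py pics/t12.png
```

```text
[0.4694 0.0824 0.1306] F [-0.12 -0.61 -0.13] M [ 0.001  0.054 -0.043] 0.0081 15.95
topNearL dx,dy 0.75 -8.75 0.83
farTop dx,dy 2.0 -11.0 0.9
catchL dx,dy -0.25 0.0 0.94
lowL dx,dy 0.0 0.0 1.0
lowMid dx,dy 0.0 0.0 0.99
knob dx,dy -3.75 2.5 0.81
```

Emit:
step_arm(
  moves=[-0.001,0,-0.003,0,0.82,-0.0022,0,-0.006,0,0.82,-0.0034,0,-0.009,0,0.82,-0.0046,0,-0.012,0,0.82,-0.0058,0,-0.015,0,0.82],
  force=20,
)

```text
clock: 16.5
position: [0.471, 0.0802, 0.138]
ee_rot: [0.0, 0.422, 0.907, -0.0]
contact_force: [-0.3, 0.2, -0.4]
width: 0.0075
```

```bash
python3 trk.py pics/t13.png
```

```text
[0.471  0.0802 0.138 ] F [-0.26  0.25 -0.39] M [ 0.06   0.035 -0.032] 0.0075 16.5
topNearL dx,dy 0.75 -11.0 0.81
farTop dx,dy 5.0 -11.0 0.59
catchL dx,dy -0.25 0.0 0.93
lowL dx,dy 0.0 0.0 1.0
lowMid dx,dy 0.0 0.0 0.96
knob dx,dy -1.25 -11.0 0.78
```

Emit:
step_arm(
  moves=[-0.0015,0,-0.003,0,0.82,-0.003,0,-0.006,0,0.82,-0.0045,0,-0.01,0,0.82,-0.005,0,-0.012,0,0.82,-0.005,0,-0.012,0,0.82],
  force=20,
)

```text
clock: 17.05
position: [0.4728, 0.0783, 0.1441]
ee_rot: [0.0, 0.422, 0.907, 0.0]
contact_force: [-0.2, 0.0, -1.0]
width: 0.0078
```

Emit:
step_arm(
  moves=[0,0,0,0,0.85,0,0,0,0,0.9,0,0,0,0,1],
  force=40,
)

```text
clock: 17.35
position: [0.4725, 0.0784, 0.1438]
ee_rot: [-0.0, 0.422, 0.907, -0.0]
contact_force: [-0.0, -0.4, -0.0]
width: 0.0055
```

Emit:
step_arm(
  moves=[0,0,-0.004,0,1,0,0,-0.008,0,1,0,0,-0.012,0,1,0,0,-0.016,0,1,0,0,-0.02,0,1],
  force=40,
)

```text
clock: 17.85
position: [0.4726, 0.0783, 0.1541]
ee_rot: [0.0, 0.422, 0.907, 0.0]
contact_force: [-0.5, 0.4, 0.0]
width: 0.0055
```

```bash
python3 trk.py pics/t14.png
```

```text
[0.4726 0.0783 0.1541] F [-0.47  0.35  0.02] M [0.022 0.017 0.006] 0.0055 17.85
topNearL dx,dy 5.0 5.75 0.58
farTop dx,dy 5.0 -8.5 0.42
catchL dx,dy -0.25 -0.25 0.93
lowL dx,dy 0.0 0.0 1.0
lowMid dx,dy -0.25 0.0 0.94
knob dx,dy -3.25 -11.0 0.84
```

Emit:
step_arm(
  moves=[0,0,-0.006,0,1,0,0,-0.016,0,1,0,0,-0.03,0,1,0,0,-0.045,0,1,0,0,-0.06,0,1],
  force=40,
)

```text
clock: 18.4
position: [0.4727, 0.0784, 0.1847]
ee_rot: [0.0, 0.422, 0.907, 0.0]
contact_force: [0.6, -0.9, -0.3]
width: 0.0056
```

Emit:
step_arm(
  moves=[0,0,-0.016,0,1,0,0,-0.032,0,1,0,0,-0.048,0,1,0,0,-0.06,0,1,0,0,-0.06,0,1],
  force=40,
)

```text
clock: 18.9
position: [0.4733, 0.0784, 0.2149]
ee_rot: [0.001, 0.422, 0.907, 0.0]
contact_force: [0.5, 0.1, -0.4]
width: 0.0055
```

```bash
python3 trk.py pics/t15.png; python3 - <<'E'
from h import *
a=cv2.imread("pics/t15.png")[60:260,210:390]; b=get_image("wrist")["frame"]; cv2.imwrite("pics/wt15.png",b)
cv2.imwrite("pics/l6.png",np.hstack([cv2.resize(a,(360,400),interpolation=cv2.INTER_CUBIC),cv2.resize(b[110:384,120:400],(409,400))]))
E
```

```text
[0.4733 0.0784 0.2149] F [ 0.46  0.11 -0.41] M [ 0.012  0.006 -0.031] 0.0055 18.9
topNearL dx,dy 5.0 6.0 0.63
farTop dx,dy 4.0 -10.25 0.56
catchL dx,dy -0.25 -0.25 0.93
lowL dx,dy 0.0 0.0 1.0
lowMid dx,dy 0.0 0.25 0.93
knob dx,dy 4.75 4.75 0.52
```

View pics/l6.png

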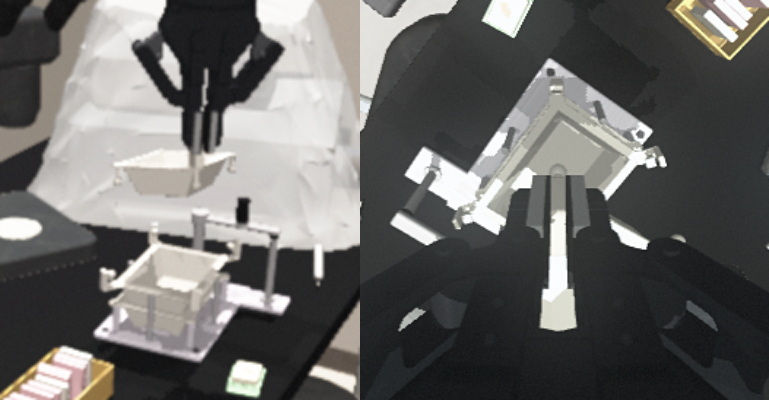

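The tray is off and held, tilted, with the fin between the pads at (558,180) in the right crop. The two lower trays sit in the holder and the hold-down arm lies over its post. I'll carry the tray to free bench in front of the card tray and touch it down there, still gripped, so it levels in the grip.

Emit:
step_arm(
  moves=[0.03,0.006,0,0,1,0.09,0.02,0,0,1,0.16,0.035,0,0,1,0.23,0.05,0,0,1,0.29,0.063,0,0,1],
  force=40,
)

```text
clock: 19.5
position: [0.4011, 0.2114, 0.2134]
ee_rot: [-0.001, 0.422, 0.907, -0.0]
contact_force: [0.6, 0.3, -0.4]
width: 0.0055
```

Emit:
step_arm(
  moves=[0.06,0.013,0.01,0,1,0.12,0.026,0.03,0,1,0.17,0.037,0.06,0,1,0.2,0.044,0.09,0,1,0.22,0.048,0.12,0,1],
  force=40,
)

```text
clock: 20.0
position: [0.3487, 0.3106, 0.153]
ee_rot: [-0.001, 0.421, 0.907, -0.0]
contact_force: [0.6, 0.2, 0.3]
width: 0.0057
```

Emit:
step_arm(
  moves=[0,0,0,0,1,0,0,0,0,1],
)

```text
clock: 20.2
position: [0.35, 0.3092, 0.1537]
ee_rot: [-0.0, 0.421, 0.907, -0.001]
contact_force: [-0.2, 0.3, -0.6]
width: 0.0055
```

```bash
python3 - <<'E'
from h import *
to_tool([.35,.311,.06],.70); d=get_image("scene"); cv2.imwrite("pics/u1.png",d["frame"])
E
```

```text
pos [0.35   0.3092 0.1537] w 0.0055 F [-0.2  0.3 -0.6] t 20.2 axes x [-0.645  0.764 -0.   ] y [ 0.764  0.645 -0.001] z [-0.001 -0.001 -1.   ]
shift frac [0.0028 0.0027 0.1874]
twist frac 0.0004 q6 -0.12671027595655976
```

Emit:
step_arm(
  moves=[0,0,0.03,0,1,0,0,0.06,0,1,0,0,0.09,0,1,0,0,0.11,0,1,0,0,0.12,0,1],
  force=20,
)

```text
clock: 20.75
position: [0.351, 0.3087, 0.0936]
ee_rot: [0.0, 0.422, 0.907, -0.0]
contact_force: [-0.3, -0.3, -0.8]
width: 0.0059
```

Emit:
step_arm(
  moves=[0,0,0.004,0,0.88,0,0,0.008,0,0.85,0,0,0.012,0,0.835,0,0,0.016,0,0.825,0,0,0.02,0,0.82],
  force=20,
)

```text
clock: 21.25
position: [0.3508, 0.3092, 0.084]
ee_rot: [0.0, 0.422, 0.907, 0.0]
contact_force: [-0.2, 0.8, -0.6]
width: 0.0079
```

Emit:
step_arm(
  moves=[0,0,0.006,0,0.82,0,0,0.012,0,0.82,0,0,0.018,0,0.82,0,0,0.024,0,0.82,0,0,0.03,0,0.82],
  force=20,
)

```text
clock: 21.75
position: [0.3507, 0.3091, 0.0686]
ee_rot: [0.0, 0.422, 0.907, -0.0]
contact_force: [-0.1, 0.4, 1.0]
width: 0.0079
```

```bash
python3 - <<'E'
from h import *
to_tool([.35,.311,.06],.70); d=get_image("scene"); cv2.imwrite("pics/u2.png",d["frame"])
# tilt estimate: white tray blob in scene image near expected place
P=proj(d,W(.40,.25,HW,[[.04,.055,.03],[-.04,.055,.03],[.04,-.055,.03],[-.04,-.055,.03],[0,0,.03]])); print(P.round(1).tolist())
E
```

```text
pos [0.3507 0.3091 0.0686] w 0.0079 F [-0.1  0.4  1. ] t 21.75 axes x [-0.644  0.765 -0.   ] y [ 0.765  0.644 -0.   ] z [ 0. -0. -1.]
shift frac [0.0038 0.0013 0.0172]
twist frac 0.0001 q6 -0.1267953206727567
[[262.3, 292.5], [314.1, 307.7], [289.2, 256.1], [336.0, 268.2], [300.7, 279.8]]
```

Emit:
step_arm(
  moves=[0,0,0.004,0,0.82,0,0,0.008,0,0.82,0,0,0.012,0,0.82,0,0,0.016,0,0.82,0,0,0.016,0,0.82],
  force=20,
)

```text
clock: 22.3
position: [0.3506, 0.3089, 0.0606]
ee_rot: [-0.0, 0.422, 0.907, -0.0]
contact_force: [-0.1, -0.0, 0.0]
width: 0.0075
```

Emit:
step_arm(
  moves=[0,0,0.002,0,0.82,0,0,0.004,0,0.82],
)

```text
clock: 22.5
position: [0.3505, 0.3096, 0.0592]
ee_rot: [-0.0, 0.422, 0.907, 0.0]
contact_force: [-2.8, 1.8, 6.1]
width: 0.0075
```

Emit:
step_arm(
  moves=[0,0,0.002,0,0.82,0,0,0.004,0,0.82],
)

```text
clock: 22.7
position: [0.3504, 0.31, 0.0575]
ee_rot: [-0.001, 0.422, 0.907, 0.001]
contact_force: [-4.7, 3.3, 7.2]
width: 0.0081
```

```bash
python3 - <<'E'
from h import *
s=manip.get_state(); print(s["position"].round(4),s["contact_force"].round(2),s["moment"].round(3),s["width"],s["clock"])
d=get_image("scene"); cv2.imwrite("pics/u3.png",d["frame"]); t=get_image("top"); cv2.imwrite("pics/u3t.png",t["frame"])
for n,im,dd in(("scene",d["frame"],d),("top",t["frame"],t)):
    g=cv2.cvtColor(im,cv2.COLOR_BGR2GRAY); P=proj(dd,[[.4,.25,.02]])[0]; m=(g>110).astype(np.uint8)
    k,lab,st,c=cv2.connectedComponentsWithStats(m)
    for i in range(1,k):
        if st[i,4]>150 and np.hypot(*(c[i]-P))<60: print(n,st[i].tolist(),c[i].round(1),"exp",P.round(1), cv2.minAreaRect(np.argwhere(lab==i)[:,::-1].astype(np.float32)))
E
```

```text
[0.3504 0.31   0.0575] [-4.71  3.35  7.24] [ 0.467  0.544 -0.019] 0.008130920563688656 22.7
scene [261, 266, 59, 54, 1427] [289.6 293.6] exp [300.3 285.2] ((292.7691955566406, 297.34613037109375), (59.907623291015625, 41.325164794921875), 33.6900634765625)
top [181, 188, 68, 26, 1452] [216.3 200.6] exp [218.2 254.7] ((214.59022521972656, 200.33145141601562), (24.640485763549805, 67.27706909179688), 88.80650329589844)
```

Emit:
step_arm(
  moves=[0.002,0,-0.002,0,0.82,0.003,0,-0.003,0,0.82,0.003,0,-0.003,0,0.82],
  force=20,
)

```text
clock: 23.1
position: [0.3497, 0.3102, 0.0583]
ee_rot: [0.0, 0.422, 0.907, -0.0]
contact_force: [-0.9, 0.5, 1.0]
width: 0.0078
```

Emit:
step_arm(
  moves=[0,0,0,0,0.84,0,0,0,0,0.87,0,0,0,0,0.92,0,0,0,0,1,0,0,0,0,1],
  force=50,
)

```text
clock: 23.6
position: [0.3497, 0.3103, 0.0584]
ee_rot: [-0.0, 0.422, 0.907, -0.0]
contact_force: [-0.9, 0.3, 2.0]
width: 0.0052
```

```bash
python3 - <<'E'
from h import *
s,R=tool(); print(s["position"].round(4),s["contact_force"].round(2),s["moment"].round(3),s["width"],s["clock"])
d=get_image("scene"); t=get_image("top"); cv2.imwrite("pics/v1.png",d["frame"]); cv2.imwrite("pics/v1t.png",t["frame"])
from scipy.optimize import minimize
# fit rim rectangle outline to top+scene edges via distance transform: unknown centre x,y,z(rim), roll, pitch, yaw
def edges(f): return cv2.distanceTransform(255-cv2.Canny(cv2.cvtColor(f,cv2.COLOR_BGR2GRAY),60,140),cv2.DIST_L2,5)
E1=[(d,edges(d["frame"]))]
L=[]
for a in np.linspace(-1,1,41):
    L+=[[.04*a,.055,0],[.04*a,-.055,0],[.04,.055*a,0],[-.04,.055*a,0]]
L=np.array(L)
c=s["position"]+np.array([.0501,-.0608,0]); z=s["position"][2]-.0589+.03
def pts(v): return Ro.from_euler("zyx",[v[3],v[4],v[5]]).apply(L)+v[:3]
def cost(v):
    r=0
    for dd,D in E1:
        p=proj(dd,pts(v)).astype(np.float32); q=cv2.remap(D.astype(np.float32),p[:,0].copy(),p[:,1].copy(),cv2.INTER_LINEAR,borderValue=5).ravel(); r+=np.minimum(q,4).sum()
    return r
v0=np.array([c[0],c[1],z,HW,0,0]); print("pred",v0.round(4),cost(v0))
best=None
for k in range(12):
    st=v0+np.random.default_rng(k).normal(size=6)*[.004,.004,.004,.02,.05,.05]
    r=minimize(cost,st,method="Nelder-Mead",options=dict(maxiter=1500,initial_simplex=st+np.vstack([np.zeros(6),np.diag([.004,.004,.004,.03,.06,.06])])))
    if best is None or r.fun<best.fun: best=r
print("fit",best.x.round(4),best.fun)
E
```

```text
[0.3497 0.3103 0.0584] [-0.88  0.32  2.04] [ 0.161  0.19  -0.04 ] 0.005239356816315544 23.6
pred [0.3998 0.2495 0.0295 0.0801 0.     0.    ] 284.46667
fit [ 0.4027  0.2525  0.0206  0.1422 -0.0294  0.1543] 193.45526123046875
```

Emit:
step_arm(
  moves=[0,0,-0.01,0,1,0,0,-0.04,0,1,0,0,-0.09,0,1,0,0,-0.15,0,1,0,0,-0.2,0,1],
  force=50,
)

```text
clock: 24.2
position: [0.3499, 0.31, 0.1597]
ee_rot: [0.0, 0.422, 0.907, 0.0]
contact_force: [0.4, -0.4, -0.6]
width: 0.0053
```

Emit:
step_arm(
  moves=[0,0,-0.04,0,1,0,0,-0.07,0,1,0,0,-0.09,0,1,0,0,-0.1,0,1,0,0,-0.1,0,1],
  force=50,
)

```text
clock: 24.7
position: [0.3499, 0.3102, 0.2086]
ee_rot: [0.0, 0.422, 0.907, 0.0]
contact_force: [-0.4, 0.2, -0.8]
width: 0.0054
```

```bash
python3 - <<'E'
from h import *
s,R=tool(); print(s["position"].round(4),s["contact_force"].round(2),s["width"],s["clock"])
# target TCP with tray yaw aligned to block tray: twist -> tray yaw .0016
off=np.array([.0501,-.0608]); 
for tw in(0,.0785):   # cw turn
    a=-tw; o=np.array([np.cos(a)*off[0]-np.sin(a)*off[1],np.sin(a)*off[0]+np.cos(a)*off[1]])
    q=np.array([.5286,.257])-o; print("twist",tw,"TCP target",q.round(4)); to_tool([q[0],q[1],.2085])
d=get_image("scene"); cv2.imwrite("pics/v2.png",d["frame"])
E
```

```text
[0.3499 0.3102 0.2086] [-0.44  0.24 -0.83] 0.00536644892195003 24.7
twist 0 TCP target [0.4785 0.3178]
pos [0.3499 0.3102 0.2086] w 0.0054 F [-0.4  0.2 -0.8] t 24.7 axes x [-0.644  0.765 -0.   ] y [0.765 0.644 0.   ] z [ 0.001  0.    -1.   ]
shift frac [-0.1542  0.2065  0.0003]
twist 0.0785 TCP target [0.4834 0.3215]
pos [0.3499 0.3102 0.2086] w 0.0054 F [-0.4  0.2 -0.8] t 24.7 axes x [-0.644  0.765 -0.   ] y [0.765 0.644 0.   ] z [ 0.001  0.    -1.   ]
shift frac [-0.1548  0.2188  0.0003]
```

Emit:
step_arm(
  moves=[-0.016,0.022,0,0.003,1,-0.05,0.071,0,0.009,1,-0.09,0.127,0,0.016,1,-0.125,0.177,0,0.021,1,-0.146,0.206,0,0.025,1],
  force=50,
)

```text
clock: 25.25
position: [0.479, 0.3207, 0.207]
ee_rot: [0.0, 0.458, 0.889, -0.0]
contact_force: [-0.1, 0.6, -0.9]
width: 0.0054
```

Emit:
step_arm(
  moves=[-0.009,0.013,0,0,1,-0.009,0.013,0,0,1,-0.009,0.013,0,0,1],
  force=50,
)

```text
clock: 25.55
position: [0.4826, 0.3206, 0.2077]
ee_rot: [-0.001, 0.457, 0.89, -0.001]
contact_force: [-0.5, -0.3, 0.0]
width: 0.0053
```

```bash
python3 - <<'E'
from h import *
from scipy.optimize import minimize
s,R=tool(); print(s["position"].round(4),s["ee_rot"].round(3),s["contact_force"].round(2),s["width"],s["clock"])
d=get_image("scene"); cv2.imwrite("pics/v3.png",d["frame"]); t=get_image("top"); cv2.imwrite("pics/v3t.png",t["frame"])
C=np.array([.5286,.257,.18])
for n,dd in(("scene",d),("top",t)):
    P=proj(dd,W(C[0],C[1],.0016,[[.04,.055,.18],[-.04,.055,.18],[-.04,-.055,.18],[.04,-.055,.18],[.03,.045,.15],[-.03,.045,.15]])); print(n,P.round(1).tolist())
    # white mask outline
    g=cv2.cvtColor(dd["frame"],cv2.COLOR_BGR2GRAY).astype(int); x0,y0=P.min(0).astype(int)-12; x1,y1=P.max(0).astype(int)+12
    print(x0,y0,x1,y1)
    for y in range(y0,y1,3): print(y,"".join("#" if v>190 else "+" if v>130 else "-" if v>80 else "." for v in g[y,x0:x1]))
E
```

```text
[0.4826 0.3206 0.2077] [-0.001  0.457  0.89  -0.001] [-0.51 -0.27  0.01] 0.005287844074001151 25.55
scene [[183.2, 181.1], [230.0, 193.3], [267.2, 167.7], [223.9, 157.9], [193.6, 198.6], [227.8, 208.1]]
171 145 279 220
145 +++++++++++++++++++++++-..................................-+++++...........-+++.................+###########
148 ++++++++++++++++++++++---................................+++++++..........--.................-+#############
151 +++++++++++++++----........--...........................-+++++++...........................-+#########++++#+
154 ++++++++++++-..............-+++-.........................-+####+.........................+####++++#+########
157 ++++++++++++-..............-+++++-.......................-#####+......................-++++#################
160 ++++++++++++-...........----+++++++--....................-####-.............-++####+++######################
163 ++++++++++++----------------++++++++----------++..........+###-..........-##################################
166 ++++++++++++----------------------------+#######-.....-+---+##-.--+--....+############
[... 3208 characters left out ...]
#########++++###-+#####-+##+
205 ............+####+#++++####################################+++++###-+##+##-++++
208 ............+###++++++++++++++++++++++++++++++++++++++++++++++++###----+######+
211 ...........-#####+++++++++++++++++++++++++++++++++++++++++++++++###++++++++++++
214 ..........+###+-+####################################################-.........
217 ...........-----................................................-+++...........
220 ...............................................................................
223 ...............................................................................
226 ...............................................................................
```

The top view puts the rim at x 178.5–232.5, y about 177–215, within about 1 px of the prediction for a tray centred and level over the card tray. The scene corners (183,181) and (225,193) agree. I'll hold briefly, check for drift and check the stack, then hand in.

Emit:
step_arm(
  moves=[0,0,0,0,1,0,0,0,0,1,0,0,0,0,1,0,0,0,0,1,0,0,0,0,1],
  force=50,
)

```text
clock: 26.15
position: [0.4834, 0.3209, 0.2084]
ee_rot: [0.0, 0.457, 0.89, 0.0]
contact_force: [-0.6, 0.9, -1.2]
width: 0.0056
```

```bash
python3 trk.py pics/v4.png; python3 - <<'E'
from h import *
a=cv2.imread("pics/v3.png",0).astype(int);b=cv2.imread("pics/v4.png",0).astype(int)
print("tray-region drift, px changed:",(abs(a-b)[150:215,175:265]>40).sum())
t=get_image("top"); g=cv2.cvtColor(t["frame"],cv2.COLOR_BGR2GRAY).astype(int)
# hold-down arm angle in top view: arm/knob/hinge predicted pixels at quarter turn
P=proj(t,[arm(0,.09,0),arm(.045,.114,np.pi/2),arm(.086,.088,np.pi/2)]); print(P.round(1).tolist())
x,y=P[1].astype(int); w=g[y-6:y+7,x-6:x+7]; ii=np.argwhere(w<90); print("knob dark centroid",(ii.mean(0)[::-1]+[x-6,y-6]).round(1),len(ii))
E
```

```text
[0.4834 0.3209 0.2084] F [-0.61  0.95 -1.22] M [ 0.031  0.02  -0.018] 0.0056 26.15
topNearL dx,dy 5.0 6.0 0.57
farTop dx,dy 5.0 -8.5 0.4
catchL dx,dy -0.25 -0.25 0.93
lowL dx,dy 0.0 0.0 1.0
lowMid dx,dy 0.0 0.0 0.99
knob dx,dy 4.75 4.75 0.52
tray-region drift, px changed: 366
[[348.7, 202.3], [353.2, 222.3], [352.4, 241.0]]
knob dark centroid [355.  221.8] 109
```

Emit:
step_arm(
  moves=[0,0,0,0,1,0,0,0,0,1,0,0,0,0,1,0,0,0,0,1,0,0,0,0,1],
  force=50,
)

```text
clock: 26.75
position: [0.4835, 0.3209, 0.2083]
ee_rot: [0.0, 0.457, 0.89, -0.0]
contact_force: [-0.3, 0.1, -0.5]
width: 0.0053
```

```bash
python3 - <<'E'
from h import *
s=manip.get_state(); print(s["position"].round(4),s["width"],s["clock"])
f=get_image("scene")["frame"]; cv2.imwrite("pics/v5.png",f)
b=cv2.imread("pics/v4.png"); print("changed",(abs(cv2.cvtColor(f,6).astype(int)-cv2.cvtColor(b,6))[150:215,175:265]>40).sum())
for n,(x,y) in dict(nearL=(186,182),base=(226,203),leftEdge=(208,168)).items():
    r=cv2.matchTemplate(cv2.resize(f[y-12:y+13,x-12:x+13],None,fx=4,fy=4,interpolation=2),cv2.resize(cv2.imread("pics/v3.png")[y-7:y+8,x-7:x+8],None,fx=4,fy=4,interpolation=2),cv2.TM_CCOEFF_NORMED); _,v,_,l=cv2.minMaxLoc(r); print(n,l[0]/4-5,l[1]/4-5,round(v,2))
E
```

```text
[0.4835 0.3209 0.2083] 0.005271930829908566 26.75
changed 3
nearL -0.5 -0.75 0.99
base -0.75 -0.5 1.0
leftEdge -0.5 -0.5 0.99
```

Nothing is drifting any more: only 3 px changed over 0.6 s, and the earlier change was the arm settling. Handing in.

```bash
python3 -c "
from rig import job
print(job.sign_off())"
```

```text
the job is handed in; nothing more can be done
None
```

The job is handed in at about 27 s of the 51 s allowed. The top tray is held level and centred above the card tray, but my first pull lifted the whole stack before the peel worked.

- **Hold-down arm:** I gripped the knob and swung the arm to about a quarter turn. The tool position gave 1.58 rad, while the wrist image suggested about 1° short. A final knob check in the top image was spoiled by the dark bench, so the angle is only good to about 1°.
- **First pull on the fin (failed):** The 20 N grip was too stiff for the tray to tilt. The whole stack came up about 32 mm, nearly level. I lowered it back along the same path into the holder.
- **Second pull:** I regripped a small patch at the fin's outer top edge. With the catches under tension, I eased the grip until the tray pivoted. The fin corner then rose along an arc to roughly 16°, and the tray came off. The lower trays stayed put in the image throughout (0 to 0.25 px shift).
- **Levelling:** The tray came away tilted. I touched it down flat on clear bench, still gripped, then clamped at 50 N and carried it over the card tray.
- **Last checks:**
  - The underside is about 15 cm above the bench.
  - The rim is centred over the card tray to about 1 px (2–3 mm) in the top image.
  - It looks level in the scene image to about 1°.
  - Nothing was drifting over the last 0.6 s.
  - An automatic fit of the tray's tilt on the bench gave implausible values, probably because the gripper hid part of the rim, so I did not use it.

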